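# Set a height stop to a batten and lock it with its jam ring

### The job

Set the green height stop to the thickness of the loose wooden batten and lock it: lay the batten flat on the bench with one end under the stop's foot, turn the black top knob clockwise until the foot just rests on the batten without squeezing it hard, then run the brass lock ring below the knob clockwise all the way down until it jams against the stop's arm. Only then draw the batten out again and leave it lying flat on the bench, well clear of the stop and released, with the setting unchanged. Leave the other things on the bench where they are.

Things in the scene. Friction and masses are not known exactly. Their poses are not given: they have to be found in the camera images.
- batten: loose light timber batten, 42 mm wide (own x) x 200 mm long (own y) x 32 mm thick (own z), about 150 g; origin at the centre of its underside; it starts lying flat on the bench
- stop: green cast height stop, fixed. Origin on the bench right below the vertical screw axis; own -x is its open front, +x its back. Base plate x 55 to 170 mm, 120 mm wide, 12 mm high; column, arm (40 mm wide, top at z 90 mm) behind the axis; the arm ends in a round threaded boss, 54 mm diameter about the axis, z 62 to 92 mm. Below it only the foot hangs over the bench. The knob is its highest part
- foot_tip (a point): centre of the flat underside of the screw's round steel foot (28 mm diameter, flat part 22 mm; it goes up and down but does not turn; a spring cushions it, giving 1 mm for 8 N, at most 3 mm). It starts 36 to 40 mm above the bench, 4 to 8 mm more than the batten's thickness
- knob_top (a point): centre of the top of the black fluted knob of the stop screw: round, 36 mm diameter, 18 mm high (this point is its top), on the screw axis, with a bare 21 mm shaft below it; its top is 114 mm above the foot's underside. Turned clockwise from above it sinks 30 mm per turn, 4.77 mm per rad
- knob (a joint): turn of the knob in rad, growing clockwise from above as it sinks: free foot height above the bench = 40 mm - 4.77 mm x value. Range 0 to 2.6; starts at 0.2 to 0.72; about 1.68 when the foot meets the batten; from there each 0.1 rad more presses with about 4 N. Stays where it is left (friction 0.04 N m, holds up to about 8 N of foot pressure, turns back under more)
- ring_mid (a point): centre of the brass lock ring (jam nut): round, knurled, 56 mm diameter, 20 mm high (10 mm above and below this point), on the screw axis between boss and knob. It starts 7.5 to 11 mm above the boss; jammed, this point is 102 mm above the bench. Clockwise from above it sinks 4.77 mm per rad, independently of the knob. With the stop set, the knob's top is 54 mm above the boss
- lock_ring (a joint): turn of the lock ring in rad, growing clockwise from above as it goes down; 2.40 is jammed hard against the boss, a dead stop. Starts at 0.1 to 0.8; stays where it is left (0.04 N m)
- bit_case: bystander: closed dark bit case lying flat, 101 x 150 x 34 mm, origin at the centre of its underside; on the other side of the stop from the batten
- battery: bystander: black and orange tool battery, 78 x 117 x 47 mm, at the back right; origin at the centre of its underside
- glue: bystander: glue bottle, 57 mm diameter, 192 mm high, at the back left; origin at the centre of its foot
Mind the look-alikes: they are no part of the job. There is more than one size of the stop; the one meant has the size given above.

How it is judged (in metres and radians):
On the way, in this order (a step that is already met when the one before it is completed fails the run):
1. the batten lies flat on the bench with one end under the foot (contact force between foot and batten below 0.5 N and height (world z) of batten below 0.004 m and angle between batten's own z axis and vertical below 0.03 rad and x of foot_tip in the frame of batten between -0.017 and 0.017 m and y of foot_tip in the frame of batten between -0.098 and 0.098 m and contact force between the fingers and batten below 0.1 N), for 0.2 s.
2. the foot is screwed down and rests on the batten (contact force between foot and batten above 0.5 N and height (world z) of batten below 0.004 m and angle between batten's own z axis and vertical below 0.03 rad and value of joint knob above 1.4 rad), for 0.2 s.
3. the lock ring is run down hard against the boss while the foot still rests on the batten (value of joint lock_ring above 2.3 rad and contact force between foot and batten above 0.3 N), for 0.2 s.
4. the batten is drawn out, clear of the stop (horizontal distance between batten and foot_tip above 0.125 m), for 0.2 s.
At the end, for the whole second after the job is handed in: lock ring jammed on the boss (within 0.1 rad); foot 30 to 33.5 mm above the bench (the batten is 32); batten at rest, flat on the bench, its centre at least 125 mm from the screw axis (value of joint lock_ring above 2.3 rad and z of foot_tip in the frame of stop between 0.03 and 0.0335 m and horizontal distance between batten and foot_tip above 0.125 m and height (world z) of batten below 0.004 m and angle between batten's own z axis and vertical below 0.03 rad and linear speed of batten below 0.01 m/s); the robot touches nothing.
It fails at once if the foot squeezes the batten with more than 40 N (contact force between foot and batten above 40 N).
It fails at once if the bit case, spare battery or glue bottle is moved by more than 25 mm (distance of any of bit_case, battery, glue from where it was at the start of the episode above 0.025 m).
It also fails if it takes over 72 s, if anything falls off the work surface, if the arm or the gripper's body presses on something with over 40 N, if the wrist force passes 120 N, or if a joint passes its speed limit or range.

### The arm

A 7-joint arm with a two-finger parallel gripper is mounted at the origin on the work surface; the furniture and walls round the work are solid. World frame = base frame: x ahead of the robot, y to its left, z up, the work surface at z = 0. Lengths are in mm, angles in rad, forces in N, time in s.
With the tool pointing down it reaches from about 400 to 875 mm from the base axis. Payload 6.5 kg.
Tool frame: the origin (TCP) lies between the finger pads; the fingertips stand ahead of it and the grasp point (between the pads) lies 11 mm behind it (arm.nose_length is the z of the fingertips in the tool frame, in mm); z points along the fingers, y is the line along which they close (so a half turn about z gives the same grasp; the last joint's range is limited). The gripper opens to 88 mm and grips with 3 to 60 N. Pads are 18 mm wide; open, the fingers measure 123 mm over their backs; the gripper's body (75 mm by 187 mm) begins 45 mm behind the grasp point.
Start: joints at [-1.409, 0.536, -0.004, 1.538, 0.003, 1.067, -0.071], TCP at [146.788, 633.201, 246.716] pointing down, gripper open.
Joint ranges: [-2.7, 2.7], [-0.37, 2.16], [-1.27, 1.26], [0.24, 2.4], [-1.31, 4.45], [0.19, 1.91], [-2.76, 2.76]. Speed limits (rad/s): [2.39, 2.39, 3.14, 3.14, 3.14, 3.14, 3.14].

### API

Orientations are given as a rotation vector (axis times angle).
In Python, from cell import arm gives the robot as it stands. The module is installed in compiled form; this text tells all that it offers.
- The arm moves only by the tool step_arm, never from a script. Its arguments are lists of equal length, an entry for each row: "claw": the finger opening in mm, from 0 to 88.1; "linear": the shift along the world's x, y, z in units of 25 mm (1.0 is 25 mm), a list of three; "spin": the turn about the world's z in degrees. A call has 1 to 20 rows; each row shifts and turns the commanded pose from where the row before left it; what a row does not reach is not made up. A row lasts 1/8 s, in which the tool goes at most 62.5 mm and 10.7 degrees, less where a joint would pass 70% of its speed; a pose out of reach is approached as far as the arm can. A call is refused whole if a number of a shift passes 1 or a number of a turn 10.7, either way. A call with a gripper value outside its range is refused whole. The fingers move at their own pace and stop on an object; "newtons" is the grip in N (left out, the last holds). Time passes only in rows, so rows that do not move let the fingers close. It gives the time, the measured TCP pose, the force, the opening and the grip force at its end, in the units of the state.
- arm.sense(): the state, without advancing time (a new reading comes with each control period).
- arm.read_camera(name): name is "scene" or "top"; returns a dict with "image" (420x560x3 uint8, red, green, blue), "mtx" (3x3 intrinsics, pixels), "extrinsics" (4x4, takes a point from camera to world coordinates). Camera axes: x right, y up, looking along -z (the intrinsics and any distortion apply to the point x, -y, -z); pixel columns grow to the right and rows downward; lengths in mm; the calibration is good to about 2 mm. A picture is of the moment at which its call begins. There is no depth.
- arm.hand_in(): hands the job in; it is judged then, once.
The state is a dict: "time": time; "joint_pos": joint angles; "dq": joint speeds; "joint_torque": joint torques, N m; "position": TCP position; "ee_rot": TCP orientation; "wrist_force": force on the tool from outside, world axes, zero at the start; "torque": the same for the moment, N m; "gripper_width": finger opening in mm; "grip_force": force on a finger pad.
Only numpy, scipy, OpenCV 4.12 (cv2) and the standard library are available. Lean on these libraries where they do the work, as an engineer would, in place of code of your own. Each camera call takes 0.05 s, during which the arm holds its last target. There are 200 camera calls.

## Working session

There is one attempt and no reset: what is moved stays moved. The work goes in short steps, Python scripts to look and compute and a tool call to move; the robot and the scene stay as the last step left them, time stands still between calls to the robot, and variables do not carry over. Pictures are saved under pics/ and viewed, at most 10 in all, crops included, and the job is handed in when it is done.

Besides the shell and the picture viewer there is one more tool, called after "Emit:" by a JSON object that holds its "name" and its "arguments". step_arm: Moves the arm, as the interface text tells. Its arguments: {"type":"object","properties":{"claw":{"type":"array"},"linear":{"type":"array"},"spin":{"type":"array"},"newtons":{"type":"number"}},"required":["claw","linear","spin"]}

```bash
mkdir -p pics; cat > h.py <<'E'
import numpy as np, cv2
from cell import arm
def cam(n):
    c=arm.read_camera(n); return c["image"],np.array(c["mtx"]),np.array(c["extrinsics"])
def ray(K,E,u,v):
    d=np.linalg.inv(K)@[u,v,1.]; d=np.array([d[0],-d[1],-d[2]])
    return E[:3,3],E[:3,:3]@d
def onz(K,E,u,v,z):
    o,d=ray(K,E,u,v); return o+d*(z-o[2])/d[2]
def proj(K,E,p):
    q=E[:3,:3].T@(np.array(p)-E[:3,3]); q=K@[q[0],-q[1],-q[2]]; return q[:2]/q[2]
E
python3 - <<'E'
from h import *
for n in("scene","top"):
    i,K,E=cam(n); cv2.imwrite(f"pics/{n}0.png",i[:,:,::-1]); np.savez(n+"0",i=i,K=K,E=E)
    print(n,K.round(1).tolist(),E.round(3).tolist())
print(arm.sense(),arm.nose_length)
E
```

```text
scene [[501.6, 0.0, 280.5], [0.0, 501.6, 209.5], [0.0, 0.0, 1.0]] [[0.79, 0.38, -0.482, -148.938], [-0.613, 0.463, -0.639, -865.373], [-0.019, 0.801, 0.599, 908.944], [0.0, 0.0, 0.0, 1.0]]
top [[463.0, 0.0, 278.9], [0.0, 463.0, 198.8], [0.0, 0.0, 1.0]] [[-0.022, 0.988, -0.154, 299.889], [-1.0, -0.022, 0.002, 5.787], [-0.002, 0.154, 0.988, 1268.292], [0.0, 0.0, 0.0, 1.0]]
{'time': 0.1, 'joint_pos': array([-1.40920356,  0.53709174, -0.004412  ,  1.53875473,  0.00259738,
        1.06729675, -0.07120284]), 'dq': array([ 0.00072283, -0.00190395, -0.00013427, -0.00064847,  0.00116185,
        0.00055644,  0.00172783]), 'joint_torque': array([ 1.86813981e-03, -5.72070336e+01,  9.93566215e-01, -2.52228802e+01,
       -5.61636058e-02,  1.35072475e-02,  7.01039926e-05]), 'position': array([146.69393528, 632.6822244 , 245.93370163]), 'ee_rot': array([-3.56967388e-01, -3.12119491e+00,  2.42550236e-03]), 'wrist_force': array([-0.07304269,  0.46334599, -0.3797092 ]), 'torque': array([ 0.03949263, -0.01863595,  0.02453411]), 'grip_force': 0.0, 'gripper_width': 88.21356001457714} 8.0
```

View pics/scene0.png

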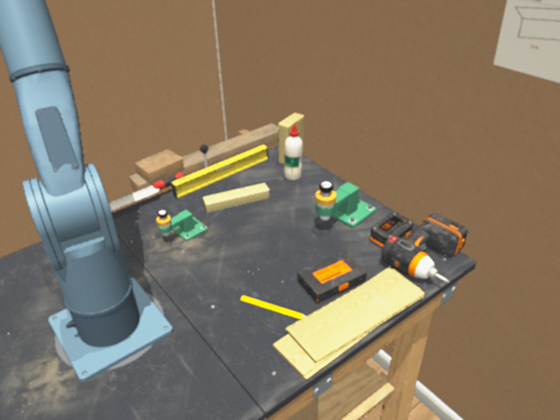

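View pics/top0.png

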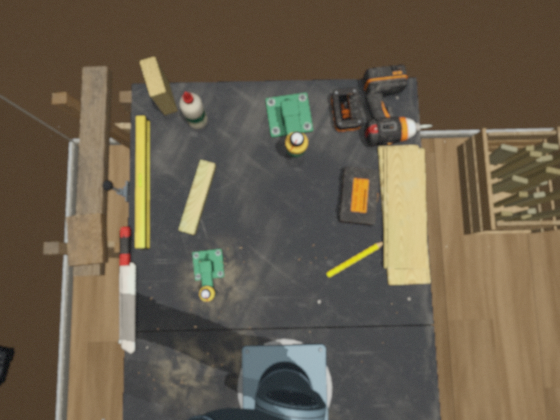

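```bash
python3 - <<'E'
from h import *
t=np.load("top0.npz");s=np.load("scene0.npz")
a=cv2.resize(t["i"][80:180,250:350],(400,400),interpolation=cv2.INTER_CUBIC)
b=cv2.resize(s["i"][160:260,290:390],(400,400),interpolation=cv2.INTER_CUBIC)
cv2.imwrite("pics/c1.png",np.hstack([a,b])[:,:,::-1])
i,K,E=t["i"],t["K"],t["E"]
h=cv2.cvtColor(i,cv2.COLOR_RGB2HSV)
def comps(m,lo):
    n,l,st,c=cv2.connectedComponentsWithStats(m.astype(np.uint8))
    for k in range(1,n):
        if st[k,4]>lo: yield k,(l==k),st[k],c[k]
# batten
m=cv2.inRange(h,(15,50,110),(35,160,255))>0
for k,mm,st,c in comps(m,150):
    r=cv2.minAreaRect(np.argwhere(mm)[:,::-1].astype(np.float32)); bp=cv2.boxPoints(r)
    w=np.array([onz(K,E,*p,32)[:2] for p in bp]); print("wood",c.round(1),st[4],w.round(0).tolist(),w.mean(0).round(1),np.linalg.norm(np.diff(w,axis=0),axis=1).round())
m=cv2.inRange(h,(65,90,50),(90,255,255))>0
for k,mm,st,c in comps(m,80):
    r=cv2.minAreaRect(np.argwhere(mm)[:,::-1].astype(np.float32)); bp=cv2.boxPoints(r)
    w=np.array([onz(K,E,*p,12)[:2] for p in bp]); print("green",c.round(1),st[4],w.round(0).tolist(),np.linalg.norm(np.diff(w,axis=0),axis=1).round())
m=cv2.inRange(h,(18,150,120),(32,255,255))>0
for k,mm,st,c in comps(m,60):print("yel top",c.round(1),st)
i2=s["i"];h2=cv2.cvtColor(i2,cv2.COLOR_RGB2HSV)
m=cv2.inRange(h2,(15,140,100),(32,255,255))>0
for k,mm,st,c in comps(m,60):print("yel scene",c.round(1),st)
E
```

```text
wood [152.3  76.3] 726 [[902.0, 395.0], [917.0, 345.0], [802.0, 310.0], [787.0, 360.0]] [851.7 352.4] [ 52. 120.  52.]
wood [ 92.1 273. ] 13767 [[880.0, 693.0], [889.0, 482.0], [-58.0, 395.0], [-65.0, 583.0]] [411.5 538.5] [211. 951. 188.]
wood [59.3 97.8] 186 [[811.0, 636.0], [810.0, 591.0], [775.0, 589.0], [776.0, 634.0]] [793.  612.6] [45. 35. 45.]
wood [142.  182.7] 2086 [[738.0, 401.0], [737.0, 357.0], [369.0, 349.0], [370.0, 392.0]] [553.6 374.6] [ 45. 369.  43.]
wood [476.4 278.7] 36979 [[694.0, -132.0], [680.0, -776.0], [-83.0, -688.0], [-70.0, -102.0]] [ 305.4 -424.6] [645. 768. 586.]
wood [297.4 144.2] 251 [[677.0, -18.0], [676.0, -81.0], [619.0, -79.0], [620.0, -16.0]] [647.9 -48.6] [64. 57. 63.]
wood [118.6 164.9] 852 [[657.0, 471.0], [655.0, 413.0], [532.0, 409.0], [534.0, 466.0]] [594.5 439.8] [ 58. 123.  57.]
wood [196.7 196.9] 1347 [[414.0, 278.0], [612.0, 220.0], [596.0, 172.0], [399.0, 232.0]] [505.1 225.3] [206.  50. 205.]
wood [115.5 218.2] 980 [[528.0, 469.0], [527.0, 412.0], [359.0, 407.0], [361.0, 463.0]] [443.7 437.8] [ 57. 167.  56.]
wood [206.8 293.9] 184 [[266.0, 221.0], [265.0, 176.0], [224.0, 176.0], [225.0, 221.0]] [245.4 198.6] [45. 41. 44.]
green [288.5 113.9] 1239 [[785.0, 37.0], [803.0, -81.0], [690.0, -95.0], [672.0, 21.0]] [119. 114. 117.]
green [207.8 265.8] 656 [[362.0, 238.0], [360.0, 160.0], [267.0, 160.0], [269.0, 238.0]] [78. 93. 77.]
yel top [146.  179.7] [144 119   5 129 368]
yel top [292.1 145.8] [285 136  20  17 117]
yel top [359.6 194.2] [352 179  16  33 313]
yel top [351.8 260.2] [326 244  52  33 344]
yel scene [219.6 170.3] [ 172  144   96   54 1613]
yel scene [325.3 197.8] [316 190  20  15 207]
yel scene [163.2 220.1] [156 215  15  10  93]
yel scene [415.7 261.3] [409 252  18  22 143]
yel scene [331.8 271.2] [314 261  37  22 385]
yel scene [271.4 306.8] [240 295  63  24 408]
```

View pics/c1.png

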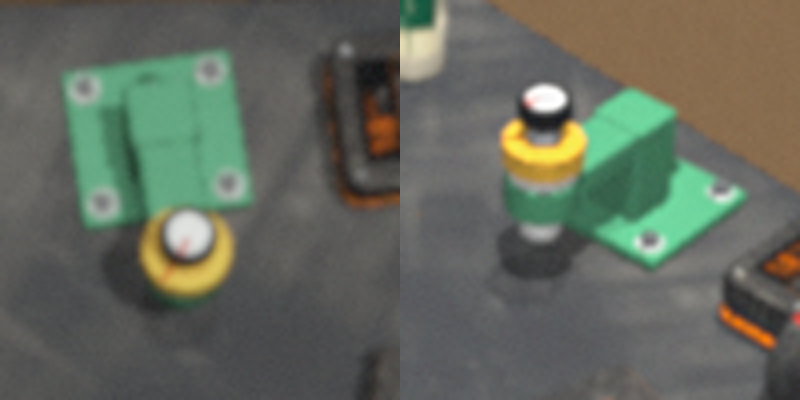

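```bash
python3 - <<'E'
from h import *
from scipy.spatial.transform import Rotation as R
t=np.load("top0.npz");s=np.load("scene0.npz")
def tri(a,b):
    o1,d1=ray(t["K"],t["E"],*a);o2,d2=ray(s["K"],s["E"],*b)
    d1/=np.linalg.norm(d1);d2/=np.linalg.norm(d2)
    k=np.linalg.lstsq(np.c_[d1,-d2],o2-o1,rcond=None)[0];p=o1+k[0]*d1;q=o2+k[1]*d2
    return ((p+q)/2).round(1),np.linalg.norm(p-q).round(1)
def white(d,x0,x1,y0,y1):
    c=d["i"][y0:y1,x0:x1].astype(float); w=np.clip(c.min(2)-130,0,80)
    yy,xx=np.mgrid[y0:y1,x0:x1]; return (w*xx).sum()/w.sum(),(w*yy).sum()/w.sum()
a=white(t,289,305,131,146);b=white(s,319,334,178,190)
print("knob px",a,b,tri(a,b))
for z in(148,150,152,154): print(z,onz(t["K"],t["E"],*a,z).round(1),onz(s["K"],s["E"],*b,z).round(1))
# batten top face in both views
for n,d in(("top",t),("scene",s)):
    h=cv2.cvtColor(d["i"],cv2.COLOR_RGB2HSV); x0,x1,y0,y1=(170,225,150,245) if n=="top" else (195,280,180,215)
    h=h[y0:y1,x0:x1]; m=cv2.inRange(h,(15,50,110),(40,200,255))
    v=h[:,:,2][m>0]; print(n,np.percentile(v,[5,25,50,75,95]))
    th,_=cv2.threshold(v.reshape(-1,1),0,255,cv2.THRESH_OTSU)
    for q in(110,th):
        mm=(m>0)&(h[:,:,2]>q); c=np.argwhere(mm)[:,::-1]+[x0,y0]
        r=cv2.minAreaRect(c.astype(np.float32)); bp=cv2.boxPoints(r)
        w=np.array([onz(d["K"],d["E"],*p,32)[:2] for p in bp]); print(q,w.round(0).tolist(),w.mean(0).round(1))
        w=np.array([onz(d["K"],d["E"],*p,32)[:2] for p in c]); print("centroid",w.mean(0).round(1), "ang",np.degrees(np.arctan2(*np.linalg.eigh(np.cov(w.T))[1][::-1,1])).round(1),"sd",np.sqrt(np.linalg.eigvalsh(np.cov(w.T))).round(1),"ideal 12.1 57.7")
# ring
for n,d,(x0,x1,y0,y1) in(("top",t,(280,314,125,160)),("scene",s,(312,340,185,210))):
    h=cv2.cvtColor(d["i"],cv2.COLOR_RGB2HSV)[y0:y1,x0:x1]; m=cv2.inRange(h,(15,120,90),(32,255,255))
    c=np.argwhere(m>0)[:,::-1]+[x0,y0]; print(n,"ring px ext",c.min(0),c.max(0))
for p in([626,-44.7,150],): print(proj(t["K"],t["E"],p),proj(s["K"],s["E"],p))
T=R.from_rotvec(arm.sense()["ee_rot"]).as_matrix(); print("tool y",T[:,1].round(3))
E
```

```text
knob px (np.float64(296.86828041496386), np.float64(137.57356177302734)) (np.float64(326.01625824693684), np.float64(184.03699340245052)) (array([627.1, -44.2, 151.8]), np.float64(1.9))
148 [629.1 -44.8 148. ] [630.  -39.8 148. ]
150 [628.5 -44.7 150. ] [627.9 -42.  150. ]
152 [627.9 -44.7 152. ] [625.9 -44.2 152. ]
154 [627.3 -44.6 154. ] [623.8 -46.3 154. ]
top [129.3 192.  210.  214.  219. ]
110 [[414.0, 278.0], [612.0, 220.0], [596.0, 172.0], [399.0, 232.0]] [505.1 225.4]
centroid [504.  225.5] ang 163.2 sd [14.  58.9] ideal 12.1 57.7
176.0 [[417.0, 273.0], [608.0, 217.0], [594.0, 177.0], [404.0, 234.0]] [505.8 225.4]
centroid [504.3 225.6] ang 163.2 sd [11.9 56.9] ideal 12.1 57.7
scene [137. 167. 208. 245. 247.]
110 [[443.0, 368.0], [625.0, 218.0], [524.0, 83.0], [357.0, 220.0]] [487.1 222.2]
centroid [488.1 222.8] ang 143.0 sd [39.8 63.1] ideal 12.1 57.7
202.0 [[429.0, 353.0], [655.0, 290.0], [589.0, 171.0], [379.0, 234.0]] [513.1 262.3]
centroid [495.3 234.2] ang 150.3 sd [28.4 61. ] ideal 12.1 57.7
top ring px ext [285 135] [307 153]
scene ring px ext [315 190] [335 204]
[296.87844383 138.54366513] [326.15704106 184.72435814]
tool y [ 0.226  0.974 -0.002]
```

Emit:
{"name": "step_arm", "arguments": {"claw": [88,88,88,88,88,88,88,88,88,88,88,88,88,88,88,88,88,88,88], "linear": [[0.76,-0.98,0],[0.76,-0.98,0],[0.76,-0.98,0],[0.76,-0.98,0],[0.76,-0.98,0],[0.76,-0.98,0],[0.76,-0.98,0],[0.76,-0.98,0],[0.76,-0.98,0],[0.76,-0.98,0],[0.76,-0.98,0],[0.76,-0.98,0],[0.76,-0.98,0],[0.76,-0.98,0],[0.76,-0.98,-0.5],[0.76,-0.98,-0.5],[0,0,-1],[0,0,-1],[0,0,0]], "spin": [-3.7,0,0,0,0,0,0,0,0,0,0,0,0,0,0,0,0,0,0]}}

```text
time: 2.48
position: [449.4, 240.3, 170.1]
ee_rot: [-0.457, -3.105, 0.005]
wrist_force: [-1.1, 0.2, 0.2]
gripper_width: 87.8
grip_force: 0.0
```

Emit:
{"name": "step_arm", "arguments": {"claw": [88,88,88,88,88,88,88,88,88], "linear": [[0.1,0.05,-1],[0,0,-1],[0,0,-1],[0,0,-1],[0,0,-0.8],[0,0,-0.8],[0,0,-0.4],[0,0,-0.2],[0,0,0]], "spin": [0,0,0,0,0,0,0,0,0]}}

```text
time: 3.6
position: [453.5, 242.7, 17.1]
ee_rot: [0.457, 3.108, 0.0]
wrist_force: [-0.2, 1.3, -0.1]
gripper_width: 88.0
grip_force: 0.0
```

```bash
python3 - <<'E'
from h import *
i,K,E=cam("top");a=cv2.resize(i[130:260,140:270],(520,520),interpolation=cv2.INTER_CUBIC);cv2.imwrite("pics/g1.png",a[:,:,::-1]);print(arm.sense()["position"])
E
```

```text
[453.6660899  242.65301289  17.245278  ]
```

View pics/g1.png

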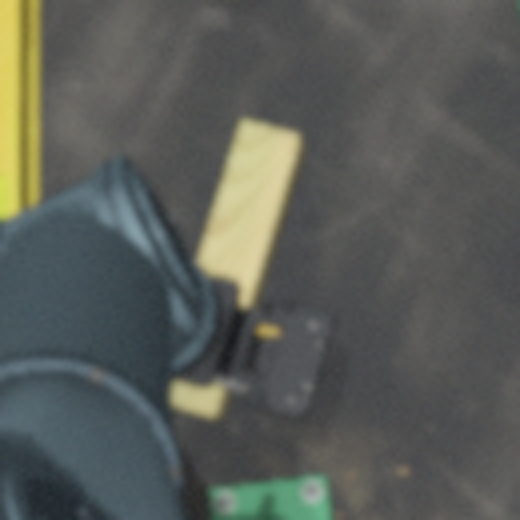

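The gripper straddles the batten near its near end (crop ~ (215,350)). Next: close and check.

Emit:
{"name": "step_arm", "arguments": {"claw": [36,36,36,36,36,36,36,36], "linear": [[0,0,0],[0,0,0],[0,0,0],[0,0,0],[0,0,0],[0,0,0],[0,0,0],[0,0,0]], "spin": [0,0,0,0,0,0,0,0], "newtons": 25}}

```text
time: 4.65
position: [453.2, 242.4, 16.7]
ee_rot: [-0.458, -3.108, 0.0]
wrist_force: [-0.0, -0.0, 1.4]
gripper_width: 41.8
grip_force: 25.0
```

Emit:
{"name": "step_arm", "arguments": {"claw": [36,36,36,36,36,36,36,36,36,36,36,36,36,36,36,36], "linear": [[0.13,-0.71,0],[0.13,-0.71,0],[0.13,-0.71,0],[0.13,-0.71,0],[0.13,-0.71,0],[0.13,-0.71,0],[0.13,-0.71,0],[0.13,-0.71,0],[0.13,-0.71,0],[0.13,-0.71,0],[0.13,-0.71,0],[0.13,-0.71,0],[0.13,-0.71,0],[0.13,-0.71,0],[0,0,0],[0,0,0]], "spin": [0,0,0,0,0,0,0,0,0,0,0,0,0,0,0,0]}}

```text
time: 6.65
position: [498.5, -6.4, 16.7]
ee_rot: [-0.459, -3.108, 0.0]
wrist_force: [-0.3, -0.9, 1.0]
gripper_width: 42.1
grip_force: 25.0
```

Emit:
{"name": "step_arm", "arguments": {"claw": [60,88,88,88,88,88,88,88,88,88,88,88,88,88,88,88], "linear": [[0,0,0],[0,0,0],[0,0,0],[0,0,0],[0,0,1],[0,0,1],[0,0,1],[0,0,1],[0,0,1],[0,0,1],[0,0,1],[-0.2,1,1],[-0.2,1,0],[-0.2,1,0],[0,1,0],[0,0,0]], "spin": [0,0,0,0,0,0,0,0,0,0,0,0,0,0,0,0]}}

```text
time: 8.65
position: [483.5, 95.7, 216.7]
ee_rot: [-0.452, -3.109, -0.001]
wrist_force: [0.1, -0.7, -0.4]
gripper_width: 87.7
grip_force: 0.0
```

```bash
python3 - <<'E'
from h import *
o=[]
for n,(x0,y0) in(("top",(230,90)),("scene",(250,150))):
    i,K,E=cam(n);np.savez(n+"1",i=i,K=K,E=E);o.append(cv2.resize(i[y0:y0+130,x0:x0+130],(400,400),interpolation=cv2.INTER_CUBIC))
cv2.imwrite("pics/p1.png",np.hstack(o)[:,:,::-1])
d=np.load("top1.npz");h=cv2.cvtColor(d["i"],cv2.COLOR_RGB2HSV);x0,x1,y0,y1=230,330,146,230
m=cv2.inRange(h[y0:y1,x0:x1],(15,50,176),(40,150,255));c=np.argwhere(m>0)[:,::-1]+[x0,y0]
w=np.array([onz(d["K"],d["E"],*p,32)[:2] for p in c]);mu=w.mean(0);v=np.linalg.eigh(np.cov(w.T))[1][:,1]
v*=np.sign(v[0]);nn=np.array([-v[1],v[0]]);print(mu,v,"sd",np.std((w-mu)@v),np.std((w-mu)@nn),"near end",((w-mu)@v).min())
r=np.array([627,-44.5])-mu;print("axis along/lateral",r@v,r@nn)
e=mu+v*(((w-mu)@v).min()+100);print("centre from near end",e,"along",(np.array([627,-44.5])-e)@v)
s=arm.sense();print(s["position"],s["joint_pos"].round(2))
E
```

```text
[539.18482531 -21.78942591] [ 0.95886326 -0.28386837] sd 48.659963981244694 10.640686224764638 near end -87.44289256225262
axis along/lateral 90.64955818464524 3.1516158348607384
centre from near end [551.22537425 -25.35399159] along 78.09245074689788
[483.702658    93.12333847 216.61591217] [-0.32  0.31  0.05  1.98 -0.02  0.86  1.01]
```

View pics/p1.png

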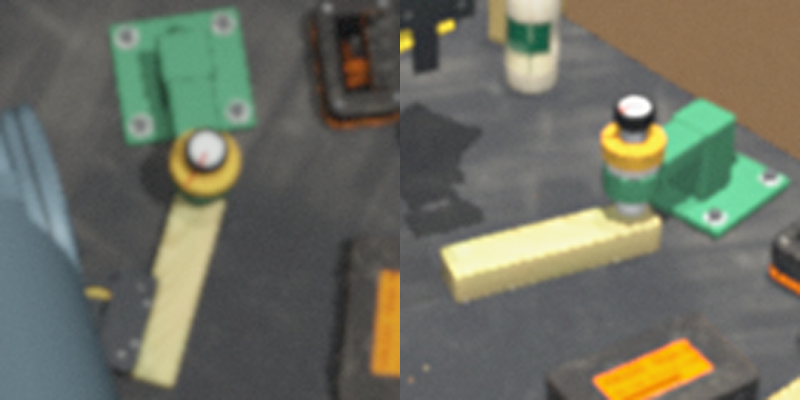

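Emit:
{"name": "step_arm", "arguments": {"claw": [88,88,88,88,88,88,88,88,88,88], "linear": [[0.82,-0.78,0],[0.82,-0.78,0],[0.82,-0.78,0],[0.82,-0.78,0],[0.82,-0.78,0],[0.82,-0.78,0],[0.82,-0.78,0],[0,0,0],[0,0,0],[0,0,0]], "spin": [0,0,0,0,0,0,0,0,0,0]}}

```text
time: 10.0
position: [626.5, -41.7, 216.7]
ee_rot: [-0.456, -3.108, -0.001]
wrist_force: [-0.0, -1.3, -1.0]
gripper_width: 88.0
grip_force: 0.0
```

```bash
python3 - <<'E'
from h import *
s=arm.sense();print(s["position"],s["joint_pos"].round(2),s["torque"],s["wrist_force"])
E
```

```text
[626.54624853 -41.73289891 216.70522241] [-0.08  0.53  0.1   1.63 -0.06  0.98  1.32] [ 0.00122334  0.01336189 -0.0354447 ] [-0.04202168 -1.30097486 -1.02202826]
```

Emit:
{"name": "step_arm", "arguments": {"claw": [88,88,88,88,88,88,88,38,30,30,30,30,30,30], "linear": [[0,-0.11,-0.6],[0,0,-0.7],[0,0,-0.7],[0,0,-0.6],[0,0,-0.4],[0,0,-0.23],[0,0,0],[0,0,0],[0,0,0],[0,0,0],[0,0,0],[0,0,0],[0,0,0],[0,0,0]], "spin": [0,0,0,0,0,0,0,0,0,0,0,0,0,0], "newtons": 15}}

```text
time: 11.75
position: [627.4, -45.0, 136.0]
ee_rot: [0.457, 3.108, 0.0]
wrist_force: [1.0, 1.0, 0.5]
gripper_width: 35.0
grip_force: 15.0
```

```bash
python3 - <<'E'
from h import *
s=arm.sense();print(s["position"],s["torque"],s["wrist_force"],s["gripper_width"])
E
```

```text
[627.40267795 -45.04118853 136.03612147] [ 0.19812002 -0.08414312  0.00091781] [1.02891489 1.03743748 0.48780635] 35.0001092232863
```

Emit:
{"name": "step_arm", "arguments": {"claw": [30,30,30,30,30,30,30,30,30,30], "linear": [[0,0,-0.017],[0,0,-0.017],[0,0,-0.017],[0,0,-0.017],[0,0,-0.017],[0,0,-0.017],[0,0,-0.017],[0,0,-0.017],[0,0,-0.017],[0,0,-0.017]], "spin": [-5,-5,-5,-5,-5,-5,-5,-5,-5,-5]}}

```text
time: 13.0
position: [627.3, -45.1, 131.8]
ee_rot: [-1.731, -2.621, -0.0]
wrist_force: [-0.2, 0.4, 0.4]
gripper_width: 35.3
grip_force: 15.0
```

```bash
cat > st.py <<'E'
from h import *
from scipy.spatial.transform import Rotation as R
s=arm.sense();T=R.from_rotvec(s["ee_rot"]).as_matrix()
print(s["time"],s["position"].round(1),"torque",s["torque"].round(4),s["wrist_force"].round(2),s["gripper_width"],"yaw",np.degrees(np.arctan2(T[1,1],T[0,1])).round(2),s["joint_pos"].round(2))
E
python3 st.py
```

```text
13.0 [627.3 -45.1 131.8] torque [0.0694 0.2058 0.0209] [-0.2   0.45  0.37] 35.27271781084061 yaw 23.1 [-0.22  0.65  0.31  1.69 -0.25  0.83  0.61]
```

Emit:
{"name": "step_arm", "arguments": {"claw": [30,30], "linear": [[0,0,-0.01],[0,0,-0.01]], "spin": [-3,-3]}}

```text
time: 13.25
position: [627.3, -45.1, 131.3]
ee_rot: [-1.865, -2.528, -0.0]
wrist_force: [0.3, 1.2, 1.4]
gripper_width: 35.8
grip_force: 15.0
```

```bash
python3 st.py
```

```text
13.25 [627.3 -45.1 131.3] torque [0.0643 0.1551 0.0102] [0.31 1.2  1.44] 35.81599079877938 yaw 17.17 [-0.23  0.66  0.34  1.7  -0.28  0.83  0.52]
```

```bash
python3 - <<'E'
from h import *
i,K,E=cam("scene")
cv2.imwrite("pics/k1.png",cv2.resize(i[155:245,270:390],(800,600),interpolation=cv2.INTER_CUBIC)[:,:,::-1])
E
```

```text
(no output)
```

View pics/k1.png

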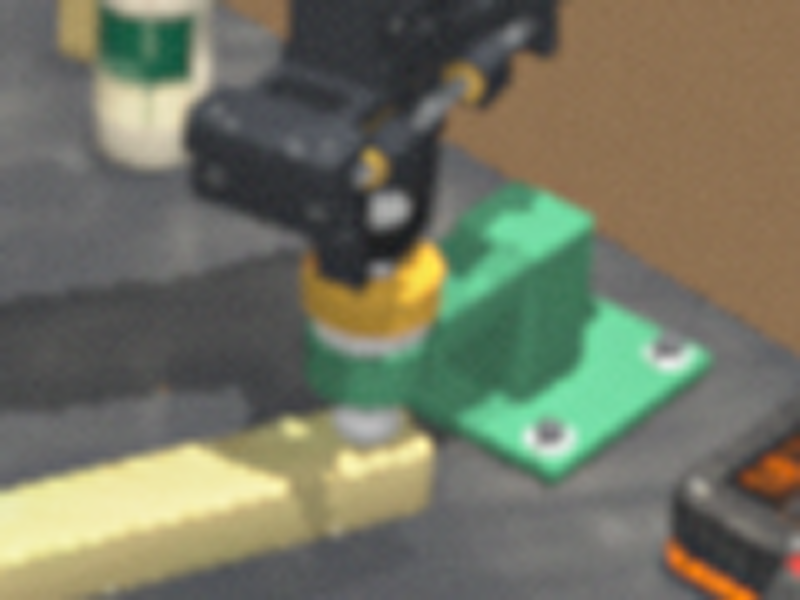

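Emit:
{"name": "step_arm", "arguments": {"claw": [50,50,50,50,30,30,30,30,30], "linear": [[0,0,0],[0,0,0],[0,0,0.14],[0,0,0],[0,0,0],[0,0,0],[0,0,0],[0,0,0],[0,0,0]], "spin": [0,0,0,0,0,0,0,0,0], "newtons": 20}}

```text
time: 14.42
position: [627.4, -45.2, 134.7]
ee_rot: [1.863, 2.529, 0.0]
wrist_force: [1.2, -0.5, -0.9]
gripper_width: 35.4
grip_force: 20.0
```

```bash
python3 st.py
```

```text
14.425 [627.4 -45.2 134.7] torque [-0.0098 -0.0651  0.0604] [ 1.18 -0.5  -0.86] 35.39354439937576 yaw 17.25 [-0.24  0.65  0.34  1.69 -0.27  0.84  0.52]
```

Emit:
{"name": "step_arm", "arguments": {"claw": [30,30], "linear": [[0,0,-0.01],[0,0,-0.01]], "spin": [-3,-3]}}

```text
time: 14.68
position: [627.3, -45.3, 134.2]
ee_rot: [1.995, 2.427, 0.0]
wrist_force: [0.1, -0.1, -0.3]
gripper_width: 35.4
grip_force: 20.0
```

```bash
python3 st.py
```

```text
14.675 [627.3 -45.3 134.2] torque [-0.0758 -0.0091  0.0345] [ 0.09 -0.09 -0.35] 35.40850273819666 yaw 11.16 [-0.25  0.66  0.36  1.7  -0.3   0.84  0.44]
```

Emit:
{"name": "step_arm", "arguments": {"claw": [30,30], "linear": [[0,0,-0.01],[0,0,-0.01]], "spin": [-3,-3]}}

```text
time: 14.92
position: [627.2, -45.3, 133.7]
ee_rot: [-2.119, -2.319, 0.0]
wrist_force: [-0.1, 0.6, 0.5]
gripper_width: 35.5
grip_force: 20.0
```

```bash
python3 st.py
```

```text
14.925 [627.2 -45.3 133.7] torque [-0.0578  0.0285  0.0347] [-0.06  0.56  0.46] 35.521293539091104 yaw 5.15 [-0.27  0.66  0.39  1.7  -0.32  0.84  0.35]
```

Emit:
{"name": "step_arm", "arguments": {"claw": [30,30,30], "linear": [[0,0,-0.01],[0,0,-0.01],[0,0,0]], "spin": [-4,-4,0]}}

```text
time: 15.3
position: [627.2, -45.2, 133.1]
ee_rot: [-2.273, -2.168, 0.001]
wrist_force: [0.4, 0.4, -0.4]
gripper_width: 35.5
grip_force: 20.0
```

```bash
python3 st.py
```

```text
15.3 [627.2 -45.2 133.1] torque [-0.1047  0.0814  0.0471] [ 0.41  0.38 -0.35] 35.52901996030086 yaw -2.71 [-0.3   0.67  0.43  1.7  -0.35  0.85  0.24]
```

Emit:
{"name": "step_arm", "arguments": {"claw": [60,88,88,88,88,88,88,88,88,88,88,88,88,88], "linear": [[0,0,0],[0,0,0],[0,0,0],[0,0,0.6],[0,0,1],[0,0,1],[0,1,0.4],[0,1,0],[0,1,0],[0,1,0],[0,1,0],[0,1,0],[0,1,0],[0,0,0]], "spin": [0,0,0,0,0,0,0,0,0,0,0,0,0,0]}}

```text
time: 17.05
position: [627.3, 132.2, 209.0]
ee_rot: [-2.269, -2.172, -0.002]
wrist_force: [1.2, -0.4, 0.7]
gripper_width: 87.8
grip_force: 0.0
```

```bash
python3 - <<'E'
from h import *
o=[];P={}
for n,(x0,y0) in(("top",(270,110)),("scene",(290,160))):
    i,K,E=cam(n);np.savez(n+"2",i=i,K=K,E=E);o.append(cv2.resize(i[y0:y0+60,x0:x0+60],(400,400),interpolation=cv2.INTER_CUBIC))
cv2.imwrite("pics/k2.png",np.hstack(o)[:,:,::-1])
def white(d,x0,x1,y0,y1):
    c=d["i"][y0:y1,x0:x1].astype(float); w=np.clip(c.min(2)-130,0,80)
    yy,xx=np.mgrid[y0:y1,x0:x1]; return ((w*xx).sum()/w.sum(),(w*yy).sum()/w.sum())
for k in "012":
    s=np.load(f"scene{k}.npz");t=np.load(f"top{k}.npz");print(k,"top",np.round(white(t,289,305,131,146),2),"scene",np.round(white(s,319,334,178,191),2))
for z in(152,150,148,146,144):print(z,proj(s["K"],s["E"],[627,-44.5,z]).round(2),proj(t["K"],t["E"],[627,-44.5,z]).round(2))
E
```

```text
0 top [296.87 137.57] scene [326.02 184.04]
1 top [296.87 137.54] scene [326.   184.03]
2 top [296.91 138.5 ] scene [325.83 186.1 ]
152 [326.41 183.94] [296.82 137.93]
150 [326.38 184.56] [296.79 138.16]
148 [326.36 185.18] [296.76 138.38]
146 [326.33 185.79] [296.73 138.61]
144 [326.31 186.4 ] [296.7  138.84]
```

View pics/k2.png

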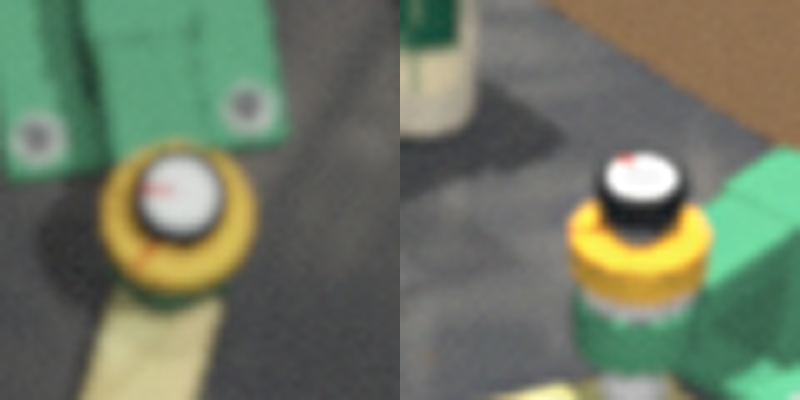

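```bash
python3 - <<'E'
from h import *
ax=np.array([627,-44.5])
for k,zk in (("0",151.8),("1",151.8),("2",145.5)):
  for n in("top","scene"):
    d=np.load(f"{n}{k}.npz");i=d["i"].astype(float);K,E=d["K"],d["E"]
    for nm,z,r0,r1 in(("knob",zk,3,17),("ring",121,19,29)):
        c=proj(K,E,[*ax,z]);u,v=np.meshgrid(np.arange(int(c[0])-16,int(c[0])+17),np.arange(int(c[1])-14,int(c[1])+15))
        W=np.array([onz(K,E,a,b,z)[:2]-ax for a,b in zip(u.ravel(),v.ravel())]);r=np.hypot(*W.T)
        p=i[v,u].reshape(-1,3); red=(p[:,0]-p[:,1]) ; 
        if nm=="ring": red=red-np.median(red[(r>r0)&(r<r1)])
        w=np.where((r>r0)&(r<r1),np.clip(red-(25),0,None),0); 
        if w.sum()<1: print(k,n,nm,"none");continue
        q=(W*w[:,None]).sum(0)/w.sum(); a=np.degrees(np.arctan2(q[1],q[0])); f=180+7.8
        print(k,n,nm,q.round(1),"cw from front rad",np.round(np.radians((f-a)%360),2),"w",w.sum().round())
E
```

```text
0 top knob [-9.6  4.1] cw from front rad 0.54 w 30.0
0 top ring [-17.1  13.3] cw from front rad 0.8 w 6.0
0 scene knob [-13.5   3.9] cw from front rad 0.41 w 83.0
0 scene ring [-13.2  12.5] cw from front rad 0.89 w 123.0
1 top knob [-9.5  4.1] cw from front rad 0.55 w 30.0
1 top ring [-17.1  14.2] cw from front rad 0.83 w 4.0
1 scene knob [-13.7   3.9] cw from front rad 0.41 w 81.0
1 scene ring [-9.7 13.7] cw from front rad 1.09 w 142.0
2 top knob [ 2.3 12.6] cw from front rad 1.89 w 30.0
2 top ring [-17.1  14.2] cw from front rad 0.83 w 3.0
2 scene knob [ 2.5 14.2] cw from front rad 1.88 w 91.0
2 scene ring [-11.9  13.8] cw from front rad 1.0 w 142.0
```

Emit:
{"name": "step_arm", "arguments": {"claw": [88,88,88,88,88,88,88,88,88,88,88,88,88,88,88], "linear": [[0,-1,0],[0,-1,0],[0,-1,0],[0,-1,0],[0,-1,0],[0,-1,0],[0,-0.98,0],[0,0,0],[0,0,-0.8],[0,0,-0.8],[0,0,-0.8],[0,0,-0.8],[0,0,-0.5],[0,0,-0.22],[0,0,0]], "spin": [0,0,0,0,0,0,0,0,0,0,0,0,0,0,0]}}

```text
time: 19.02
position: [627.4, -44.9, 110.2]
ee_rot: [2.274, 2.167, -0.0]
wrist_force: [0.6, -0.5, -0.4]
gripper_width: 88.1
grip_force: 0.0
```

Emit:
{"name": "step_arm", "arguments": {"claw": [60,50,50,50,50,50], "linear": [[0,0,0],[0,0,0],[0,0,0],[0,0,0],[0,0,0],[0,0,0]], "spin": [0,0,0,0,0,0], "newtons": 15}}

```text
time: 19.77
position: [627.4, -44.8, 110.4]
ee_rot: [2.274, 2.167, 0.0]
wrist_force: [-0.2, 0.1, 1.8]
gripper_width: 55.4
grip_force: 15.0
```

```bash
python3 st.py
```

```text
19.775 [627.4 -44.8 110.4] torque [-0.0496  0.2425 -0.0143] [-0.16  0.06  1.78] 55.36838595038333 yaw -2.75 [-0.29  0.7   0.41  1.71 -0.37  0.81  0.25]
```

Emit:
{"name": "step_arm", "arguments": {"claw": [50,50,50,50,50,50,50,50,50,50,50,50,50,50,50], "linear": [[0,0,-0.02],[0,0,-0.02],[0,0,-0.02],[0,0,-0.02],[0,0,-0.02],[0,0,-0.02],[0,0,-0.02],[0,0,-0.02],[0,0,-0.02],[0,0,-0.02],[0,0,-0.02],[0,0,-0.02],[0,0,-0.02],[0,0,-0.02],[0,0,-0.02]], "spin": [-6,-6,-6,-6,-6,-6,-6,-6,-6,-6,-6,-6,-6,-6,-6]}}

```text
time: 21.65
position: [627.2, -44.6, 102.9]
ee_rot: [-3.14, 0.08, 0.001]
wrist_force: [-1.4, 0.1, 3.2]
gripper_width: 55.5
grip_force: 15.0
```

```bash
python3 st.py
```

```text
21.65 [627.2 -44.6 102.9] torque [0.1251 0.5394 0.0171] [-1.36  0.06  3.16] 55.525548445742245 yaw -92.93 [-0.52  0.83  0.79  1.73 -0.73  0.91 -1.04]
```

Emit:
{"name": "step_arm", "arguments": {"claw": [50,50,50], "linear": [[0,0,0],[0,0,0],[0,0,0]], "spin": [-4,-4,-4]}}

```text
time: 22.02
position: [627.6, -44.7, 102.8]
ee_rot: [3.115, -0.404, 0.0]
wrist_force: [0.7, 0.7, 1.2]
gripper_width: 55.8
grip_force: 15.0
```

```bash
python3 st.py
```

```text
22.025 [627.6 -44.7 102.8] torque [-0.0434  0.1325  0.6196] [0.66 0.74 1.24] 55.75998406436081 yaw -104.76 [-0.55  0.86  0.84  1.73 -0.78  0.93 -1.21]
```

Emit:
{"name": "step_arm", "arguments": {"claw": [50,50,50], "linear": [[0,0,0],[0,0,0],[0,0,0]], "spin": [-4,-4,-4]}}

```text
time: 22.4
position: [627.7, -44.7, 102.8]
ee_rot: [3.056, -0.727, 0.001]
wrist_force: [0.1, -0.6, 2.2]
gripper_width: 55.6
grip_force: 15.1
```

```bash
python3 st.py
```

```text
22.4 [627.7 -44.7 102.8] torque [-0.0563  0.1846  0.6231] [ 0.12 -0.63  2.22] 55.642239843988406 yaw -116.76 [-0.57  0.88  0.88  1.73 -0.82  0.95 -1.39]
```

Emit:
{"name": "step_arm", "arguments": {"claw": [70,88,88,88,88,88,88,88,88,88,88,88,88,88], "linear": [[0,0,0],[0,0,0],[0,0,0],[0,0,0.5],[0,0,1],[0,0,1],[0,0,1],[0,0,0.8],[-1,0.3,0],[-1,0.3,0],[-1,0.3,0],[-1,0.3,0],[-1.0,0.3,0],[-0.16,0.03,0]], "spin": [0,0,0,0,0,0,0,0,2,2,2,2,2,0]}}

```text
time: 24.15
position: [497.3, -6.0, 210.9]
ee_rot: [-3.106, 0.457, 0.001]
wrist_force: [-0.1, 0.5, -0.2]
gripper_width: 88.0
grip_force: 0.0
```

```bash
python3 - <<'E'
from h import *
o=[]
for n,(x0,y0) in(("top",(230,110)),("scene",(265,150))):
    i,K,E=cam(n);np.savez(n+"3",i=i,K=K,E=E);o.append(cv2.resize(i[y0:y0+100,x0:x0+100],(400,400),interpolation=cv2.INTER_CUBIC))
cv2.imwrite("pics/r1.png",np.hstack(o)[:,:,::-1])
E
python3 st.py
```

```text
24.25 [498.8  -6.4 210.9] torque [-0.0251  0.1404  0.0038] [0.31 0.12 0.07] 87.74397943125531 yaw -106.77 [-0.89  0.54  1.08  2.01 -0.59  0.95 -1.37]
```

View pics/r1.png

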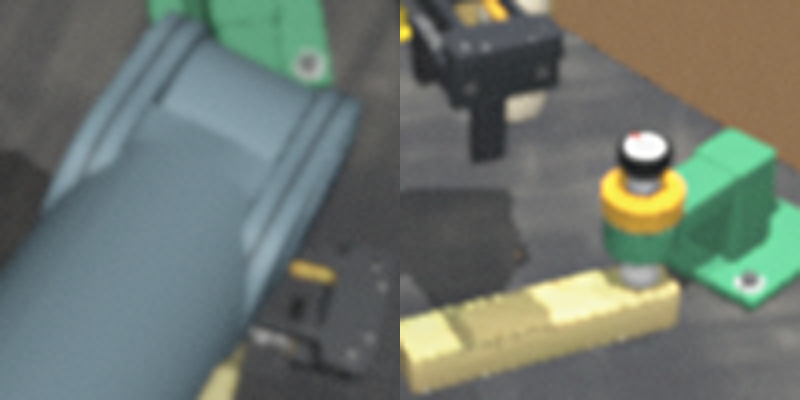

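Ring sits on the boss, with its gap closed (scene crop (643,200)), and the knob mark is unchanged. I'll unwind the wrist before re-gripping the batten.

Emit:
{"name": "step_arm", "arguments": {"claw": [88,88,88,88,88,88,88,88,88,88,88,88,88,88,88,88,88,88,88,88], "linear": [[0,0,0],[0,0,0],[0,0,0],[0,0,0],[0,0,0],[0,0,0],[0,0,0],[0,0,0],[0,0,0],[0,0,0],[0,0,0],[0,0,0],[0,0,0],[0,0,0],[0,0,0],[0,0,0],[0,0,0],[0,0,0],[0,0,0],[0,0,0]], "spin": [10,10,10,10,10,10,10,10,10,10,10,10,10,10,10,10,10,10,0,0]}}

```text
time: 26.75
position: [498.8, -7.0, 210.3]
ee_rot: [0.465, 3.107, -0.0]
wrist_force: [0.2, -0.9, -0.4]
gripper_width: 88.2
grip_force: 0.0
```

```bash
python3 st.py
```

```text
26.75 [498.8  -7.  210.3] torque [-0.0537 -0.0559 -0.0099] [ 0.23 -0.89 -0.39] 88.2122534592079 yaw 72.99 [-0.33  0.34  0.31  1.98 -0.13  0.84  1.32]
```

Emit:
{"name": "step_arm", "arguments": {"claw": [88,88,88,88,88,88,88,88,88,88,88,36,36,36,36,36,36,36], "linear": [[0,0,-1],[0,0,-1],[0,0,-1],[0,0,-1],[0,0,-1],[0,0,-0.9],[0,0,-0.8],[0,0,-0.6],[0,0,-0.3],[0,0,-0.14],[0,0,0],[0,0,0],[0,0,0],[0,0,0],[0,0,0],[0,0,0],[0,0,0],[0,0,0]], "spin": [0,0,0,0,0,0,0,0,0,0,0,0,0,0,0,0,0,0], "newtons": 30}}

```text
time: 29.0
position: [498.3, -6.5, 16.8]
ee_rot: [0.458, 3.108, 0.0]
wrist_force: [-1.1, 0.1, 1.6]
gripper_width: 42.1
grip_force: 30.0
```

Emit:
{"name": "step_arm", "arguments": {"claw": [36,36,36,36,36,36,36,36,36,36,36,36,36,36,36,36,36,36,36], "linear": [[-0.2,0.06,0],[-0.2,0.06,0],[-0.2,0.06,0],[-0.2,0.06,0],[-0.2,0.06,0],[-0.2,0.06,0],[-0.2,0.06,0],[-0.2,0.06,0],[0,0.4,0],[0,0.8,0],[0,0.8,0],[0,0.8,0],[0,0.8,0],[0,0.8,0],[0,0.8,0],[0,0.8,0],[0,0.8,0],[0,0.4,0],[0,0,0]], "spin": [0,0,0,0,0,0,0,0,0,0,0,0,0,0,0,0,0,0,0]}}

```text
time: 31.38
position: [458.0, 187.0, 16.8]
ee_rot: [-0.454, -3.108, -0.002]
wrist_force: [-0.8, 2.7, 3.6]
gripper_width: 42.1
grip_force: 30.0
```

Emit:
{"name": "step_arm", "arguments": {"claw": [60,88,88,88,88,88,88,88,88,88,88,88,88,88,88,88,88,88,88,88], "linear": [[0,0,0],[0,0,0],[0,0,0],[0,0,0.5],[0,0,1],[0,0,1],[0,0,1],[0,0,1],[0,0,1],[0,0,1],[0,0,1],[0,0,1],[0,0.5,0.5],[0,1,0],[0,1,0],[0,1,0],[0,1,0],[0,1,0],[0,0,0],[0,0,0]], "spin": [0,0,0,0,0,0,0,0,0,0,0,0,0,0,0,0,0,0,0,0]}}

```text
time: 33.88
position: [458.5, 322.1, 241.5]
ee_rot: [0.459, 3.108, -0.002]
wrist_force: [1.0, -0.2, -1.3]
gripper_width: 88.1
grip_force: 0.0
```

```bash
python3 st.py; python3 - <<'E'
from h import *
o=[]
for n,(x0,y0) in(("top",(150,60)),("scene",(180,130))):
    i,K,E=cam(n);np.savez(n+"4",i=i,K=K,E=E);o.append(cv2.resize(i[y0:y0+200,x0:x0+200],(400,400),interpolation=cv2.INTER_CUBIC))
cv2.imwrite("pics/f1.png",np.hstack(o)[:,:,::-1])
def white(d,x0,x1,y0,y1):
    c=d["i"][y0:y1,x0:x1].astype(float); w=np.clip(c.min(2)-130,0,80)
    yy,xx=np.mgrid[y0:y1,x0:x1]; return np.round([(w*xx).sum()/w.sum(),(w*yy).sum()/w.sum()],2)
for k in "24":print(k,white(np.load(f"top{k}.npz"),289,305,131,146),white(np.load(f"scene{k}.npz"),319,334,178,191))
E
```

```text
33.875 [458.5 322.1 241.5] torque [-0.0493 -0.0017  0.0093] [ 1.04 -0.21 -1.28] 88.06543738221797 yaw 73.21 [-0.97  0.4   0.36  1.8  -0.17  0.97  0.73]
2 [296.91 138.5 ] [325.83 186.1 ]
4 [296.86 138.51] [325.84 186.13]
```

View pics/f1.png

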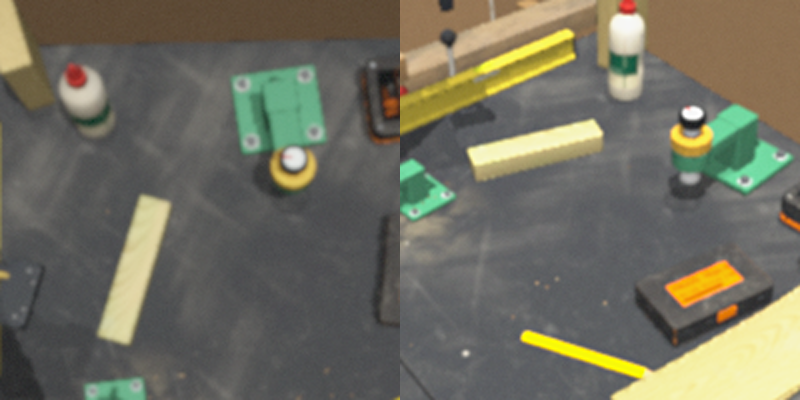

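The batten lies flat and clear of the stop (top crop (135,270)). The knob height is unchanged, and the glue bottle and bit case have not been moved.

```bash
python3 -c "
from cell import arm
print(arm.hand_in())"
```

```text
the job is handed in; nothing more can be done
None
```

I set the stop on the batten, jammed the lock ring down, drew the batten out clear and released it, and handed the job in; it returned no verdict. By my measurements the knob is at about 1.87 rad, which puts the foot at about 31 mm, and it did not move while the batten was drawn out.

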